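# Make up two weld kits from cut stock

## Task

Make up the two weld kits: in the narrow tray, lay the longer square tube in the long compartment and stand the collar in the short one; in the wide tray, put the shorter square tube in one compartment and the lug in the other, whichever way round, and drop the dowel pin through the funnel so that it goes right down into the pin tube. Every part but the pin must end flat on the floor of its compartment, the same way up as it is now, and the clamp and hammer are to be left where they lie.

Things in the scene. Friction and masses are not known exactly. Their poses are not given: they have to be found in the camera images.
- long_tube_mid (a point): Centre of the longer offcut of bare aluminium square tube: 110 mm long (its x axis, along the bore), 40 x 40 mm section, 4 mm walls, about 165 g, lying on its side on the table. The centre is 20 mm above its underside.
- short_tube_mid (a point): Centre of the shorter offcut of the same square tube: 60 mm long (its x axis, along the bore), 40 x 40 mm section, 4 mm walls, about 90 g, lying on its side. The centre is 20 mm above its underside.
- collar_mid (a point): Centre of the plain steel collar (thick ring): 48 mm outside and 32 mm inside diameter, 40 mm high, about 250 g, standing with its bore upright (z axis). The centre is 20 mm above its underside.
- lug_mid (a point): Middle (24 mm above the underside) of the steel weld lug: flat foot 60 (x) by 44 mm (y), 8 mm thick, and on its centre line an upright plate 8 mm thick (across y), 44 mm long (x), round-topped with a dark eye, 48 mm high over all; about 220 g. It stands on its foot; the plate can be gripped across its 8 mm.
- pin_mid (a point): Centre of the steel dowel pin: 16 mm diameter, 50 mm long, about 80 g, standing on end on the table, its foot chamfered. The centre is 25 mm above its foot, its z axis along the pin.
- strip_tray: Narrow kit tray, dark sheet steel, fixed, no pin tube: 222 mm long (x axis), 73 wide (y). Origin: centre of its underside, on the table. Floor 4 mm thick; walls 4 mm thick, tops 16 mm above the table. Long compartment 135 (x) by 65 mm (y) inside, centre at x = -39.5 mm, y = 0; short one 75 by 65 mm inside, centre at x = +69.5 mm, y = 0.
- wide_tray: Wider kit tray carrying the pin tube, dark sheet steel, fixed: 256 mm long (x axis), 88 wide (y). Origin: centre of its underside, on the table. Floor 4 mm thick; walls 4 mm thick, tops 16 mm above the table. Two equal compartments, 84 (x) by 80 mm (y) inside, centres at x = -80 and x = +8 mm, y = 0; beyond them a bare end with the pin tube at x = +90 mm.
- pin_tube: Aluminium pin tube with funnel mouth, fixed on the end of the wide tray's floor. Origin: centre of its underside, 4 mm above the table; z up. Well 22 mm inside diameter, from 5 to 45 mm above the origin, then flaring to a mouth 64 mm inside (72 outside) diameter at 75 mm. A pin let go upright in the mouth slides down; fully home its centre is 30 mm above the origin.
- clamp: A bystander: bar clamp, dark steel with a blue handle, 300 mm long (x axis), about 110 mm wide, 28 mm high, loose, lying on the far part of the table. Origin on its bar, half-way along; the jaws stand out to +y.
- hammer: A bystander: a hammer, loose, lying on the far part of the table, about 260 mm long along its x axis (head at +x), under 40 mm high. Origin on its underside.

How it is judged (in metres and radians):
At the end, for the whole second after the job is handed in: Both tubes, collar and lug each rest on the floor of the right compartment (height within 5 mm, tilt under 0.12 rad, same way up), centres inside it within 14 to 28 mm of its middle; the pin is in the well (within 8 mm of its axis, centre under 36 mm above the tube's underside); all at rest (x of long_tube_mid in the frame of strip_tray between -0.0575 and -0.0215 m and y of long_tube_mid in the frame of strip_tray between -0.018 and 0.018 m and z of long_tube_mid in the frame of strip_tray between 0.019 and 0.029 m and x of collar_mid in the frame of strip_tray between 0.0515 and 0.0875 m and y of collar_mid in the frame of strip_tray between -0.014 and 0.014 m and z of collar_mid in the frame of strip_tray between 0.019 and 0.029 m and (((x of short_tube_mid in the frame of wide_tray between -0.106 and -0.054 m and y of short_tube_mid in the frame of wide_tray between -0.028 and 0.028 m and z of short_tube_mid in the frame of wide_tray between 0.019 and 0.029 m) and (x of lug_mid in the frame of wide_tray between -0.018 and 0.034 m and y of lug_mid in the frame of wide_tray between -0.028 and 0.028 m and z of lug_mid in the frame of wide_tray between 0.023 and 0.033 m)) or ((x of short_tube_mid in the frame of wide_tray between -0.018 and 0.034 m and y of short_tube_mid in the frame of wide_tray between -0.028 and 0.028 m and z of short_tube_mid in the frame of wide_tray between 0.019 and 0.029 m) and (x of lug_mid in the frame of wide_tray between -0.106 and -0.054 m and y of lug_mid in the frame of wide_tray between -0.028 and 0.028 m and z of lug_mid in the frame of wide_tray between 0.023 and 0.033 m))) and horizontal distance between pin_mid and pin_tube below 0.008 m and z of pin_mid in the frame of pin_tube below 0.036 m and linear speed of each of pin, long_tube, short_tube, collar, lug below 0.02 m/s and angle between each of long_tube_mid, short_tube_mid, collar_mid, lug_mid's own z axis and vertical below 0.12 rad); the robot touches nothing.
It fails at once if the clamp is moved by more than 30 mm (distance of clamp from where it was at the start of the episode above 0.03 m).
It fails at once if the hammer is moved by more than 30 mm (distance of hammer from where it was at the start of the episode above 0.03 m).
It also fails if it takes over 122 s, if anything falls off the work surface, if the arm or the gripper's body presses on something with over 40 N, if the wrist force passes 120 N, or if a joint passes its speed limit or range.

## Robot

A 6-joint arm with a two-finger parallel gripper is mounted at the origin on the work surface. World frame = base frame: x ahead of the robot, y to its left, z up, the work surface at z = 0. Lengths are in m, angles in degrees, forces in N, time in s.
With the tool pointing down it reaches from about 0.3 to 0.75 m from the base axis. Payload 8.5 kg.
Tool frame: the origin (TCP) lies at the very end of the fingers, on their centre line; the grasp point (between the pads) lies env.pinch_z behind it (env.pinch_z is the distance from the TCP to the grasp point, in m); z points along the fingers, y is the line along which they close (so a half turn about z gives the same grasp; the last joint's range is limited). The gripper opens to 85 mm and grips with 20 to 120 N. Pads are 22 mm wide; open, the fingers measure 114 mm over their backs; the gripper's body (76 mm by 85 mm) begins 54 mm behind the grasp point. The pads swing forward as they close: fully open they stand 13 mm farther back than shut.
Start: joints at [-81.664, 21.807, 74.336, -0, 83.858, -12.336], TCP at [0.194, -0.515, 0.231] pointing down, gripper open.
Joint ranges: [-178.18, 178.18], [-50.72, 133.34], [12.68, 142.11], [-81.47, 261.47], [9.98, 163.14], [-165.26, 165.26]. Speed limits (degrees/s): [136.94, 136.94, 180, 180, 180, 180].

## Interface

Orientations are given as a 3x3 rotation matrix whose columns are the frame's x, y, z axes.
In Python, from rig import telemetry, get_image, env gives the robot as it stands. The module is installed in compiled form; this text tells all that it offers.
- The arm moves only by the tool apply_moves, never from a script. Its argument "series" is a list of rows, each a list of 7 numbers: the shift along the tool's x, y, z in mm, then the turn, a rotation vector about the tool's x, y, z in degrees, then the opening, from 0 (shut) to 1 (fully open). A call has 1 to 12 rows; each row shifts and turns the commanded pose from where the row before left it, along the tool's axes as they then stand; what a row does not reach is not made up. A row lasts 1/8 s, in which the tool goes at most 62.5 mm and 10.7 degrees, less where a joint would pass 70% of its speed; a pose out of reach is approached as far as the arm can. A call with a gripper value outside its range is refused whole. The fingers move at their own pace and stop on an object; "grip_force" is the grip in N (left out, the last holds). Time passes only in rows, so rows that do not move let the fingers close. It gives the time, the measured TCP pose, the force, the opening and the grip force at its end, in the units of the state.
- telemetry.observe(): the state, without advancing time (a new reading comes with each control period).
- get_image(name): name is "scene" or "top" or "wrist"; returns a dict with "frame" (400x640x3 uint8, red, green, blue), "z_map" (400x640 float32, m along the optical axis (not along the pixel's ray), 0 where there is no reading), "vertical_fov" (degrees; the focal length in pixels is half the picture's height over the tangent of half this angle, whatever the lens; pixels are square), "cx", "cy" (the principal point, pixels), "dist" ([k1, k2, p1, p2, k3] as OpenCV has them; the pictures are not rectified), "eye" and "attitude" of the camera in the world; the wrist camera has in their place "mount" (4x4, takes a point from camera to tool coordinates, whose origin is the TCP and whose axes are the flange's). Camera axes: x right, y up, looking along -z (the intrinsics and any distortion apply to the point x, -y, -z); pixel columns grow to the right and rows downward; lengths in m; the calibration is good to about 2 mm. A picture is of the moment at which its call begins: read the wrist's pose just before it.
- env.close_job(): hands the job in; it is judged then, once.
The state is a dict: "time_s": time; "q": joint angles; "qvel": joint speeds; "joint_efforts": joint torques, N m; "position": TCP position; "tool_rot": TCP orientation; "ft_force": force on the tool from outside, world axes, zero at the start; "wrist_torque": the same for the moment, N m; "grip_width": finger opening in m; "gripper_force": force on a finger pad.
Only numpy, scipy, OpenCV 4.12 (cv2) and the standard library are available. Lean on these libraries where they do the work, as an engineer would, in place of code of your own. Each camera call takes 0.05 s, during which the arm holds its last target. There are 200 camera calls.

## Working session

There is one attempt and no reset: what is moved stays moved. The work goes in short steps, Python scripts to look and compute and a tool call to move; the robot and the scene stay as the last step left them, time stands still between calls to the robot, and variables do not carry over. Pictures are saved under pics/ and viewed, at most 14 in all, crops included, and the job is handed in when it is done.

Besides the shell and the picture viewer there is one more tool, called as name([rows], argument=value, ...), one row to a line, values as JSON. apply_moves: Moves the arm, as the interface text tells. Its arguments: {"type":"object","properties":{"series":{"type":"array"},"grip_force":{"type":"number"}},"required":["series"]}

```bash
mkdir -p pics
cat > h.py <<'E'
import numpy as np, cv2
from rig import telemetry, get_image, env
def K(im):
    h=im["frame"].shape[0]; f=h/2/np.tan(np.radians(im["vertical_fov"])/2)
    return np.array([[f,0,im["cx"]],[0,f,im["cy"]],[0,0,1]])
def pose(im,st=None):
    if "eye" in im: return np.array(im["attitude"]),np.array(im["eye"])
    T=np.array(im["mount"]); R=np.array(st["tool_rot"]); return R@T[:3,:3], np.array(st["position"])+R@T[:3,3]
def cloud(im,st=None):
    h,w=im["z_map"].shape; u,v=np.meshgrid(np.arange(w),np.arange(h))
    p=cv2.undistortPoints(np.stack([u,v],-1).reshape(-1,1,2).astype(np.float32),K(im),np.array(im["dist"],float)).reshape(h,w,2)
    z=im["z_map"]; P=np.stack([p[...,0]*z,-p[...,1]*z,-z],-1); R,e=pose(im,st)
    return P@R.T+e
def cast(im,uv,zp,st=None):
    p=cv2.undistortPoints(np.array(uv,np.float32).reshape(-1,1,2),K(im),np.array(im["dist"],float)).reshape(-1,2)
    R,e=pose(im,st); d=np.c_[p[:,0],-p[:,1],-np.ones(len(p))]@R.T
    return e+d*((zp-e[2])/d[:,2])[:,None]
def save(im,n): cv2.imwrite(f"pics/{n}.png",im["frame"][...,::-1])
E
python3 - <<'E'
from h import *
print(env.pinch_z); s=telemetry.observe(); print(s)
for n in("top","scene"):
    im=get_image(n); save(im,n+"0"); print(n,im["eye"],im["attitude"],im["vertical_fov"],im["dist"])
    np.save(n+"0.npy",im,allow_pickle=True)
E
```

```text
0.0187
{'time_s': 0.0, 'q': array([-8.16650356e+01,  2.18414435e+01,  7.43853512e+01,  1.05841239e-03,
        8.38598557e+01, -1.23358553e+01]), 'qvel': array([ 0.04675215,  0.07420974,  0.03313607, -0.0864023 ,  0.00753453,
       -0.06492687]), 'joint_efforts': array([-3.60608956e-04, -4.48465848e+01, -2.31274652e+01, -2.35189927e-04,
        4.77249414e-03, -2.91489994e-05]), 'position': array([ 0.19410589, -0.51428603,  0.23070403]), 'tool_rot': array([[ 9.35624668e-01,  3.52996375e-01, -2.01055218e-04],
       [ 3.52996267e-01, -9.35623529e-01,  1.49902277e-03],
       [ 3.41037613e-04, -1.47349443e-03, -9.99998856e-01]]), 'ft_force': array([-0.43270006,  0.32278819,  0.24868394]), 'wrist_torque': array([-0.00645245, -0.01592292,  0.05459324]), 'gripper_force': 0.0, 'grip_width': 0.08542255557739467}
top [0.52545933 0.01070405 0.91661435] [[-0.02287425  0.99662417 -0.07884815]
 [-0.99970515 -0.02215945  0.00992871]
 [ 0.00814796  0.07905201  0.99683719]] 50.21415480111724 [-0.07575393  0.          0.          0.          0.        ]
scene [1.25255883 0.35716578 0.60667609] [[-0.47185489 -0.51171555  0.7179834 ]
 [ 0.88164567 -0.28063001  0.37940442]
 [ 0.00734055  0.81203078  0.58356844]] 51.89292988253454 [-0.044317  0.        0.        0.        0.      ]
```

View pics/top0.png

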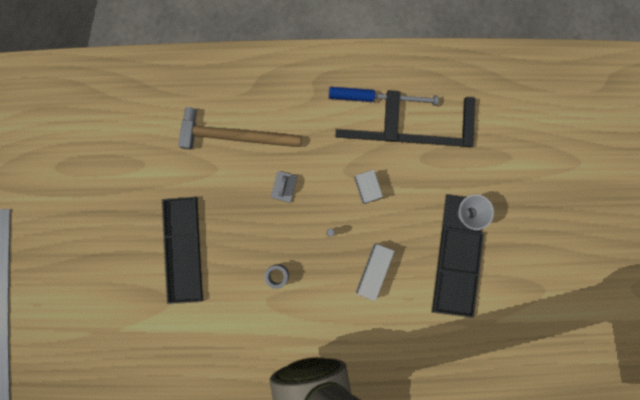

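View pics/scene0.png

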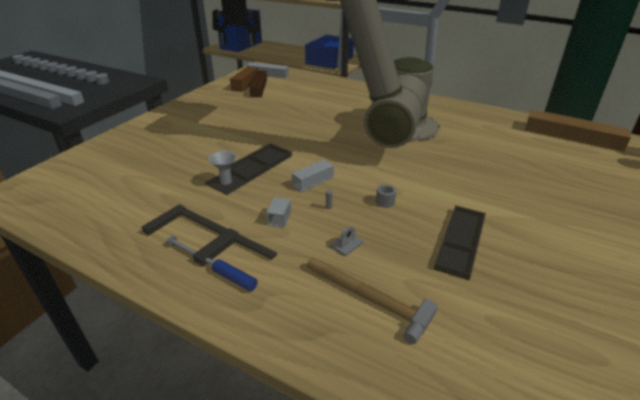

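Top view: hammer (240,130) and clamp (400,120) lie far. The lug is at (285,187), short tube (369,187), pin (331,232), collar (277,276) and long tube (376,271). The narrow tray is at (183,250) with its short compartment far, the wide tray at (458,258), and the funnel at (476,212). The scene view agrees.

```bash
cat > seg.py <<'E'
from h import *
im=np.load("top0.npy",allow_pickle=True).item(); P=cloud(im)
boxes=dict(lug=(265,165,305,208,.004),short=(350,165,388,208,.03),pin=(322,224,342,242,.035),collar=(262,260,294,292,.03),long=(352,240,400,302,.03),strip=(155,190,210,310,.010),wide=(428,190,490,322,.010),funnel=(452,185,500,235,.07))
for n,(a,b,c,d,zt) in boxes.items():
    Q=P[b:d,a:c].reshape(-1,3); z=Q[:,2]
    m=(z>zt)&(z<.12); Q=Q[m]
    r=cv2.minAreaRect((Q[:,:2]*1000).astype(np.float32))
    print(n,m.sum(),"rect",np.round(r[0],1),np.round(r[1],1),round(r[2],1),"mean",np.round(Q.mean(0)*1000,1),"zmed",np.round(np.percentile(Q[:,2],[5,50,95])*1000,1))
print("table z",np.median(P[300:330,230:260,2]), P[150:160,230:260,2].mean())
# lug upper plate
Q=P[165:208,265:305].reshape(-1,3);Q=Q[(Q[:,2]>.02)];print("lugplate",len(Q),cv2.minAreaRect((Q[:,:2]*1000).astype(np.float32)))
# tray by dark colour cast on z=16mm
hsv=cv2.cvtColor(im["frame"],cv2.COLOR_RGB2HSV)
for n in("strip","wide"):
    a,b,c,d,_=boxes[n]; M=((hsv[...,2]<70)&(hsv[...,1]<110)).astype(np.uint8);N=M*0;N[b:d,a:c]=M[b:d,a:c]
    cs,_=cv2.findContours(N,cv2.RETR_EXTERNAL,cv2.CHAIN_APPROX_NONE);k=max(cs,key=cv2.contourArea).reshape(-1,2)
    w=cast(im,k,.016)[:,:2]*1000;r=cv2.minAreaRect(w.astype(np.float32));print(n,r)
E
python3 seg.py
python3 - <<'E'
import cv2
i=cv2.imread("pics/top0.png")[150:325,150:510];cv2.imwrite("pics/top0c.png",cv2.resize(i,None,fx=2.2,fy=2.2,interpolation=2))
E
```

```text
lug 604 rect [634.5  88.7] [82.1 88.4] 89.3 mean [633.4  89.8  14.7] zmed [ 5.1  9.2 47.2]
short 572 rect [627.7 -88.4] [60.2 40.3] 16.5 mean [627.4 -88.2  40.3] zmed [37.5 40.5 43. ]
pin 46 rect [533.9  -5.9] [14.2 12.2] 88.7 mean [533.8  -6.1  50.4] zmed [47.8 50.6 53. ]
collar 269 rect [445.8 104.3] [46.7 46.9] 0.9 mean [445.6 104.6  39.9] zmed [33.9 40.4 43.2]
long 1094 rect [449.3 -97.5] [ 40.9 110.8] 67.8 mean [449.4 -96.9  40.3] zmed [37.6 40.4 42.9]
strip 796 rect [503.5 308.5] [222.8  75.6] 3.5 mean [505.5 309.1  16.2] zmed [11.2 16.5 19.6]
wide 1604 rect [ 477.4 -283.7] [ 89.7 252.4] 80.0 mean [ 513.7 -291.1   43.7] zmed [12.3 52.6 79. ]
funnel 456 rect [ 567.2 -297.8] [70.1 69.8] 88.9 mean [ 567.1 -301.5   76.1] zmed [70.8 76.7 80.6]
table z 0.0008714326326793032 0.0038642116192890217
lugplate 118 ((583.03076171875, 61.67865753173828), (149.8363494873047, 34.649112701416016), 28.50164794921875)
strip ((504.2254943847656, 305.7694091796875), (218.7423095703125, 75.86714172363281), 2.7345073223114014)
wide ((478.110107421875, -281.6126708984375), (90.29067993164062, 248.9813690185547), 80.51739501953125)
```

View pics/top0c.png

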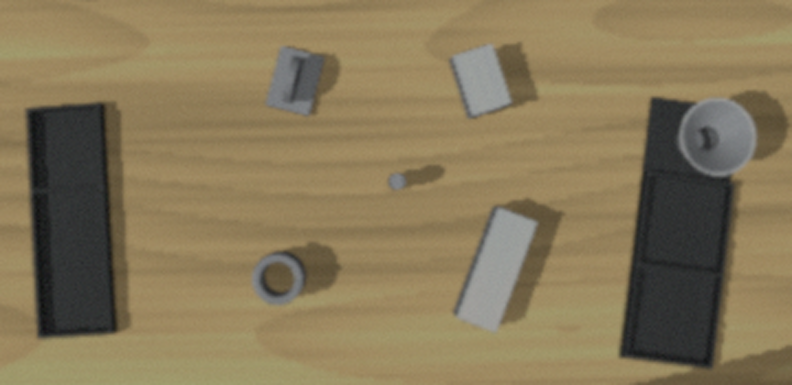

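Yaw values: strip tray about +3, wide tray about -9.7, long tube -22, short tube +16.5. I need a helper that gives tool-frame deltas, then I'll start with the long tube.

```bash
cat > go.py <<'E'
# usage: go.py x y z yaw (mm, deg): shift in tool axes now, shift after the turn, turn about tool z
import sys; from h import *
s=telemetry.observe(); R=np.array(s["tool_rot"]); t=np.array([float(a) for a in sys.argv[1:4]])
yaw=np.degrees(np.arctan2(R[1,0],R[0,0])); d=t-1000*np.array(s["position"]); turn=yaw-float(sys.argv[4])
import scipy.spatial.transform as T
print("pos",np.round(1000*np.array(s["position"]),1),"yaw",round(yaw,1),"t",s["time_s"],"w",round(s["grip_width"],4),"F",np.round(s["ft_force"],1))
print("shift now",np.round(R.T@d,1),"| shift after turn",np.round((R@T.Rotation.from_euler("z",turn,degrees=True).as_matrix()).T@d,1),"| turn",round(turn,1))
E
python3 go.py 449.3 -97.5 130 -22.2
```

```text
pos [ 194.1 -514.3  230.8] yaw 20.7 t 0.1 w 0.0855 F [-0.1 -0.6 -0.5]
shift now [ 385.9 -299.8  101.2] | shift after turn [  78.8 -482.2  101.2] | turn 42.9
```

apply_moves([
  [38.6,-30,10,0,0,0,1],
  [38.6,-30,10,0,0,0,1],
  [38.6,-30,10,0,0,0,1],
  [38.6,-30,10,0,0,0,1],
  [38.6,-30,10,0,0,0,1],
  [38.6,-30,10,0,0,0,1],
  [38.6,-30,10,0,0,0,1],
  [38.6,-30,10,0,0,0,1],
  [38.6,-30,10,0,0,0,1],
  [38.6,-30,10,0,0,0,1],
  [0,0,0,0,0,10.5,1],
  [0,0,0,0,0,10.5,1],
])

```text
time_s: 1.6
position: [0.4494, -0.0968, 0.131]
tool_rot: [[1.0, -0.01, -0.001], [-0.01, -1.0, 0.0], [-0.001, -0.0, -1.0]]
ft_force: [0.2, 0.4, 0.4]
grip_width: 0.086
gripper_force: 0.0
```

apply_moves([
  [0,0,0,0,0,10.5,1],
  [0,0,0,0,0,10.5,1],
  [0,0,0,0,0,0.9,1],
  [0,0,0,0,0,0,1],
])

```text
time_s: 2.1
position: [0.4493, -0.0976, 0.1312]
tool_rot: [[0.927, -0.375, -0.0], [-0.375, -0.927, 0.0], [-0.0, -0.0, -1.0]]
ft_force: [-0.3, 0.5, 0.1]
grip_width: 0.0854
gripper_force: 0.0
```

```bash
python3 go.py 449.3 -97.5 14 -22.2
python3 - <<'E'
from h import *
s=telemetry.observe(); im=get_image("wrist"); save(im,"w1")
P=cloud(im,s); Q=P[(P[...,2]>.03)&(P[...,2]<.05)]; Q=Q[np.hypot(Q[:,0]-.449,Q[:,1]+.0975)<.075]
print(len(Q),cv2.minAreaRect((Q[:,:2]*1000).astype(np.float32)), np.median(Q[:,2]))
E
```

```text
pos [449.3 -97.6 131.2] yaw -22.1 t 2.1 w 0.0854 F [-0.3  0.5  0.1]
shift now [-0.000e+00 -1.000e-01  1.172e+02] | shift after turn [-0.000e+00 -1.000e-01  1.172e+02] | turn 0.1
5574 ((448.7030029296875, -97.903564453125), (40.15797805786133, 110.65692901611328), 67.5948486328125) 0.03933241624185174
```

View pics/w1.png

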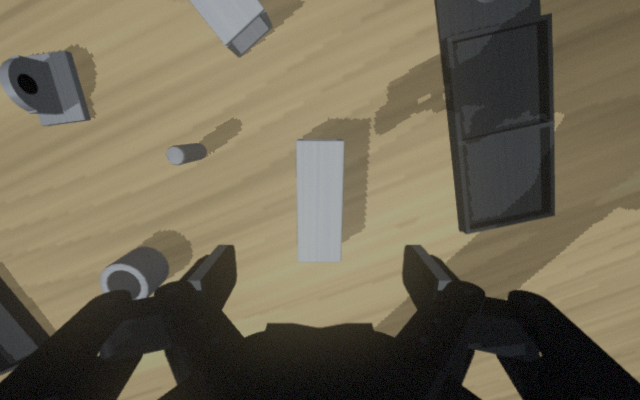

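The wrist view shows the long tube at (320,200), centred and aligned between the fingers. I'll go down and grip it.

apply_moves([
  [0,0,45,0,0,0,1],
  [0,0,45,0,0,0,1],
  [0,0,27,0,0,0,1],
  [0,0,0,0,0,0,0],
  [0,0,0,0,0,0,0],
  [0,0,0,0,0,0,0],
  [0,0,0,0,0,0,0],
  [0,0,0,0,0,0,0],
], grip_force=50)

```text
time_s: 3.15
position: [0.4501, -0.098, 0.0157]
tool_rot: [[0.926, -0.378, 0.003], [-0.378, -0.926, -0.001], [0.003, 0.0, -1.0]]
ft_force: [-1.2, -0.6, 6.7]
grip_width: 0.0391
gripper_force: 51.0
```

apply_moves([
  [0,0,-20,0,0,0,0],
  [0,0,-50,0,0,0,0],
  [0,0,-50,0,0,0,0],
  [0,0,0,0,0,0,0],
])

```text
time_s: 3.65
position: [0.4508, -0.0982, 0.138]
tool_rot: [[0.926, -0.378, 0.008], [-0.378, -0.926, -0.004], [0.008, 0.001, -1.0]]
ft_force: [-0.3, -0.4, -2.1]
grip_width: 0.0388
gripper_force: 51.1
```

```bash
python3 - <<'E'
import numpy as np
# target positions
for n,c,y,xs in(("strip",(504,307.3),3.2,(-39.5,69.5)),("wide",(478.2,-282.3),-9.7,(-80,8,90))):
    for x in xs: print(n,x,np.round([c[0]+x*np.cos(np.radians(y)),c[1]+x*np.sin(np.radians(y))],1))
E
python3 go.py 464.6 305.1 134 3.2
```

```text
strip -39.5 [464.6 305.1]
strip 69.5 [573.4 311.2]
wide -80 [ 399.3 -268.8]
wide 8 [ 486.1 -283.6]
wide 90 [ 566.9 -297.5]
pos [450.8 -98.2 138. ] yaw -22.2 t 3.65 w 0.0388 F [-0.3 -0.4 -2.1]
shift now [-139.7 -378.6    2.6] | shift after turn [  36.2 -401.9    2.6] | turn -25.4
```

apply_moves([
  [0,0,0,0,0,-8.5,0],
  [0,0,0,0,0,-8.5,0],
  [0,0,0,0,0,-8.4,0],
  [4.5,-50,0,0,0,0,0],
  [4.5,-50,0,0,0,0,0],
  [4.5,-50,0,0,0,0,0],
  [4.5,-50,0,0,0,0,0],
  [4.5,-50,0,0,0,0,0],
  [4.5,-50,0,0,0,0,0],
  [4.5,-50,0,0,0,0,0],
  [4.5,-50,0,0,0,0,0],
  [0,0,0,0,0,0,0],
])

```text
time_s: 5.15
position: [0.4622, 0.3063, 0.133]
tool_rot: [[0.998, 0.059, -0.001], [0.059, -0.998, -0.0], [-0.001, 0.0, -1.0]]
ft_force: [-0.7, 0.2, -2.1]
grip_width: 0.0388
gripper_force: 51.2
```

```bash
python3 - <<'E'
from h import *
s=telemetry.observe(); im=get_image("wrist"); save(im,"w2")
E
python3 go.py 464.6 305.1 20 3.2
```

```text
pos [462.3 304.6 133.1] yaw 3.3 t 5.2 w 0.0393 F [-0.6  0.3 -1.5]
shift now [  2.5  -0.4 113.1] | shift after turn [  2.5  -0.4 113.1] | turn 0.1
```

View pics/w2.png

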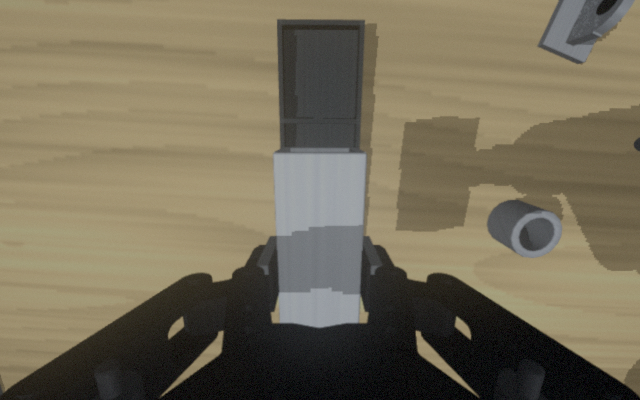

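The tube at (320,200) lines up with the tray at (320,90). I'll lower and release it.

apply_moves([
  [2.5,0,50,0,0,0,0],
  [0,0,40,0,0,0,0],
  [0,0,16,0,0,0,0],
  [0,0,6,0,0,0,0],
  [0,0,0,0,0,0,0],
])

```text
time_s: 5.82
position: [0.4662, 0.3038, 0.0231]
tool_rot: [[0.998, 0.055, 0.001], [0.055, -0.998, 0.0], [0.001, -0.0, -1.0]]
ft_force: [-0.5, -0.3, -2.3]
grip_width: 0.0389
gripper_force: 51.2
```

apply_moves([
  [0,0,0,0,0,0,0.7],
  [0,0,0,0,0,0,0.7],
  [0,0,0,0,0,0,0.7],
  [0,0,-30,0,0,0,0.7],
  [0,0,-50,0,0,0,0.8],
  [0,0,-30,0,0,0,1],
])

```text
time_s: 6.58
position: [0.4661, 0.3041, 0.1348]
tool_rot: [[0.998, 0.055, 0.003], [0.055, -0.998, 0.001], [0.003, -0.001, -1.0]]
ft_force: [0.4, -1.0, 0.2]
grip_width: 0.0841
gripper_force: 0.0
```

```bash
python3 go.py 445.5 104.4 100 3.2
```

```text
pos [466.1 304.1 134.8] yaw 3.2 t 6.575 w 0.0841 F [ 0.4 -1.   0.2]
shift now [-31.8 198.3  34.5] | shift after turn [-31.8 198.3  34.5] | turn -0.0
```

apply_moves([
  [-8,49.6,0,0,0,0,1],
  [-8,49.6,0,0,0,0,1],
  [-8,49.6,0,0,0,0,1],
  [-8,49.6,0,0,0,0,1],
  [0,0,0,0,0,0,1],
  [0,0,0,0,0,0,1],
])

```text
time_s: 7.32
position: [0.4449, 0.1043, 0.1325]
tool_rot: [[0.998, 0.055, 0.001], [0.055, -0.998, 0.0], [0.001, -0.0, -1.0]]
ft_force: [0.3, -0.0, -0.5]
grip_width: 0.0858
gripper_force: 0.0
```

```bash
python3 go.py 445.5 104.4 14 3.2;  python3 - <<'E'
from h import *
s=telemetry.observe(); im=get_image("wrist"); save(im,"w3")
P=cloud(im,s); Q=P[(P[...,2]>.034)&(P[...,2]<.05)]; Q=Q[np.hypot(Q[:,0]-.4455,Q[:,1]-.1044)<.04]
print(len(Q),cv2.minEnclosingCircle((Q[:,:2]*1000).astype(np.float32)), np.median(Q[:,2]))
im=get_image("top"); P=cloud(im); Q=P[(P[...,2]>.034)&(P[...,2]<.06)]; Q=Q[np.hypot(Q[:,0]-.465,Q[:,1]-.305)<.075]
print("long",len(Q),cv2.minAreaRect((Q[:,:2]*1000).astype(np.float32)), np.median(Q[:,2]))
E
```

```text
pos [444.9 104.3 132.5] yaw 3.2 t 7.325 w 0.0858 F [ 0.3 -0.  -0.5]
shift now [  0.5  -0.  118.5] | shift after turn [  0.5  -0.  118.5] | turn -0.0
1300 ((445.2898254394531, 105.8333969116211), 23.80716323852539) 0.03906378819368679
long 1106 ((465.55902099609375, 303.4277648925781), (109.84380340576172, 42.16795349121094), 2.2831525802612305) 0.04493206647785464
```

apply_moves([
  [0.5,-0.5,50,0,0,0,1],
  [0,0,45,0,0,0,1],
  [0,0,23,0,0,0,1],
  [0,0,0,0,0,0,0],
  [0,0,0,0,0,0,0],
  [0,0,0,0,0,0,0],
  [0,0,0,0,0,0,0],
  [0,0,0,0,0,0,0],
])

```text
time_s: 8.43
position: [0.4459, 0.105, 0.0157]
tool_rot: [[0.998, 0.055, 0.003], [0.055, -0.998, 0.001], [0.003, -0.0, -1.0]]
ft_force: [-1.6, 4.2, 7.5]
grip_width: 0.047
gripper_force: 51.6
```

apply_moves([
  [0,0,-20,0,0,0,0],
  [0,0,-50,0,0,0,0],
  [0,0,-50,0,0,0,0],
  [0,0,0,0,0,0,0],
])

```text
time_s: 8.93
position: [0.4467, 0.1046, 0.1378]
tool_rot: [[0.998, 0.056, 0.008], [0.056, -0.998, -0.0], [0.008, 0.001, -1.0]]
ft_force: [0.6, -0.5, -3.7]
grip_width: 0.0469
gripper_force: 52.8
```

```bash
python3 go.py 573.4 310.7 130 3.2
```

```text
pos [446.7 104.6 137.8] yaw 3.2 t 8.925 w 0.0469 F [ 0.6 -0.5 -3.7]
shift now [ 137.9 -198.7    8.8] | shift after turn [ 137.9 -198.7    8.8] | turn -0.0
```

apply_moves([
  [27.5,-39.8,1,0,0,0,0],
  [27.5,-39.8,1,0,0,0,0],
  [27.5,-39.8,1,0,0,0,0],
  [27.5,-39.8,1,0,0,0,0],
  [27.5,-39.8,1,0,0,0,0],
  [0,0,0,0,0,0,0],
  [0,0,0,0,0,0,0],
])

```text
time_s: 9.8
position: [0.5707, 0.3104, 0.128]
tool_rot: [[0.998, 0.056, -0.002], [0.056, -0.998, -0.001], [-0.003, 0.001, -1.0]]
ft_force: [-1.0, 0.1, -3.3]
grip_width: 0.0465
gripper_force: 52.9
```

```bash
python3 go.py 573.4 310.7 21 3.2
python3 - <<'E'
from h import *
s=telemetry.observe(); im=get_image("wrist"); save(im,"w4")
E
```

```text
pos [570.7 310.4 128. ] yaw 3.2 t 9.8 w 0.0465 F [-1.   0.1 -3.3]
shift now [  3.   -0.2 107. ] | shift after turn [  3.   -0.2 107. ] | turn -0.0
```

View pics/w4.png

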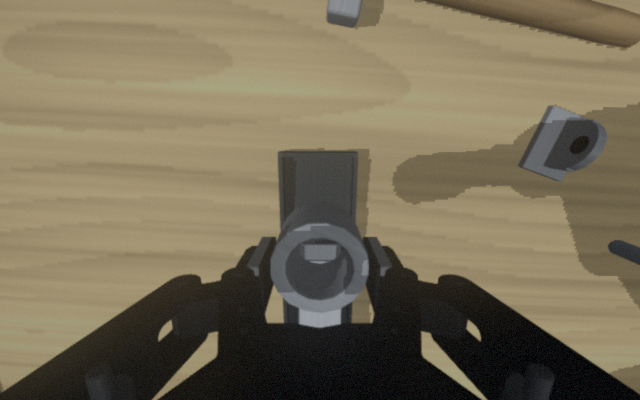

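The collar at (320,265) is centred laterally on the tray at (318,190). Lowering it.

apply_moves([
  [1.5,0,50,0,0,0,0],
  [1,0,35,0,0,0,0],
  [0,0,14,0,0,0,0],
  [0,0,6,0,0,0,0],
  [0,0,0,0,0,0,0],
])

```text
time_s: 10.48
position: [0.5744, 0.311, 0.0254]
tool_rot: [[0.998, 0.055, 0.001], [0.055, -0.998, 0.0], [0.001, -0.0, -1.0]]
ft_force: [-0.2, 0.3, -2.9]
grip_width: 0.0469
gripper_force: 52.9
```

apply_moves([
  [0,0,0,0,0,0,0.8],
  [0,0,0,0,0,0,0.8],
  [0,0,0,0,0,0,0.8],
  [0,0,-30,0,0,0,0.8],
  [0,0,-50,0,0,0,0.9],
  [0,0,-50,0,0,0,1],
  [0,0,-40,0,0,0,1],
])

```text
time_s: 11.35
position: [0.5741, 0.3111, 0.1969]
tool_rot: [[0.998, 0.055, 0.002], [0.055, -0.998, 0.001], [0.002, -0.001, -1.0]]
ft_force: [-0.1, 0.4, 0.4]
grip_width: 0.0855
gripper_force: 0.0
```

```bash
python3 go.py 620 100 190 3.2
```

```text
pos [574.1 311.1 196.9] yaw 3.2 t 11.35 w 0.0855 F [-0.1  0.4  0.4]
shift now [ 34.1 213.3   6.9] | shift after turn [ 34.1 213.3   6.9] | turn -0.0
```

apply_moves([
  [4,53,0,0,0,0,1],
  [4,53,0,0,0,0,1],
  [4,53,0,0,0,0,1],
  [4,53,0,0,0,0,1],
  [0,0,0,0,0,0,1],
  [0,0,0,0,0,0,1],
])

```text
time_s: 12.1
position: [0.6016, 0.1006, 0.1945]
tool_rot: [[0.998, 0.055, 0.0], [0.055, -0.998, 0.0], [0.0, -0.0, -1.0]]
ft_force: [-0.1, 1.0, -0.1]
grip_width: 0.0856
gripper_force: 0.0
```

Run:
```python
from h import *
s=telemetry.observe(); im=get_image("wrist"); save(im,"w5")
P=cloud(im,s); near=np.hypot(P[...,0]-.633,P[...,1]-.09)<.05
for lo,hi in((.005,.012),(.042,.055)):
    Q=P[near&(P[...,2]>lo)&(P[...,2]<hi)]; r=cv2.minAreaRect((Q[:,:2]*1000).astype(np.float32)); print(lo,len(Q),r)
    if lo>.03: print(Q.mean(0),np.percentile(Q[:,2],[50,99]))
im=get_image("top"); P=cloud(im); Q=P[(P[...,2]>.034)&(P[...,2]<.06)]; Q=Q[np.hypot(Q[:,0]-.573,Q[:,1]-.311)<.04]
print("collar",len(Q),cv2.minAreaRect((Q[:,:2]*1000).astype(np.float32)), np.median(Q[:,2]))
```

```text
0.005 1534 ((633.3583374023438, 89.31851196289062), (43.95081329345703, 60.01925277709961), 74.50350189208984)
0.042 219 ((633.843994140625, 89.35768127441406), (8.076972007751465, 30.07695770263672), 74.53154754638672)
[0.63410856 0.08937492 0.04560212] [0.04580036 0.04874985]
collar 37 ((576.2435302734375, 331.35540771484375), (7.178793430328369, 28.794994354248047), 81.40314483642578) 0.04510684399510134
```

View pics/w5.png

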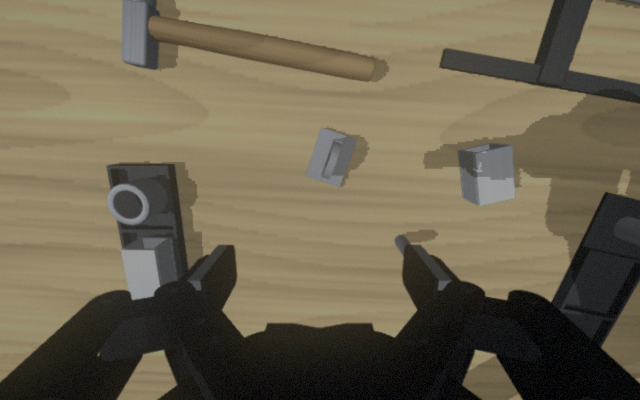

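The lug is at (332,157), yaw -15.5. The collar stands in its compartment at (128,204). Heading to the lug.

```bash
python3 go.py 633.6 89.3 19 -15.5
```

```text
pos [601.5 101.5 194.4] yaw 3.3 t 12.2 w 0.0856 F [0.5 0.3 0.4]
shift now [ 31.3  14.  175.4] | shift after turn [ 34.2   3.2 175.4] | turn 18.8
```

apply_moves([
  [15.6,7,20,0,0,0,0.7],
  [15.6,7,20,0,0,0,0.7],
  [0,0,20,0,0,9.4,0.7],
  [0,0,20,0,0,9.4,0.7],
  [0,0,0,0,0,0,0.7],
  [0,0,0,0,0,0,0.7],
])

```text
time_s: 12.95
position: [0.6339, 0.0887, 0.1153]
tool_rot: [[0.964, -0.265, 0.001], [-0.265, -0.964, -0.0], [0.001, -0.0, -1.0]]
ft_force: [-0.2, 0.3, 0.2]
grip_width: 0.06
gripper_force: 0.0
```

```bash
python3 go.py 633.6 89.3 19 -15.5
```

```text
pos [633.9  88.7 115.3] yaw -15.4 t 12.95 w 0.06 F [-0.2  0.3  0.2]
shift now [-0.6 -0.5 96.3] | shift after turn [-0.6 -0.5 96.3] | turn 0.1
```

apply_moves([
  [0,-0.5,50,0,0,0,0.7],
  [0,0,36,0,0,0,0.7],
  [0,0,10,0,0,0,0.7],
  [0,0,0,0,0,0,0],
  [0,0,0,0,0,0,0],
  [0,0,0,0,0,0,0],
  [0,0,0,0,0,0,0],
  [0,0,0,0,0,0,0],
  [0,0,0,0,0,0,0],
])

```text
time_s: 14.08
position: [0.6346, 0.0884, 0.02]
tool_rot: [[0.963, -0.269, 0.003], [-0.269, -0.963, -0.0], [0.003, -0.001, -1.0]]
ft_force: [0.2, 0.5, 7.1]
grip_width: 0.0068
gripper_force: 50.3
```

apply_moves([
  [0,0,-20,0,0,0,0],
  [0,0,-50,0,0,0,0],
  [0,0,-50,0,0,0,0],
  [0,0,-10,0,0,0,0],
  [0,0,0,0,0,0,0],
])

```text
time_s: 14.7
position: [0.6334, 0.0885, 0.148]
tool_rot: [[0.963, -0.269, -0.0], [-0.269, -0.963, 0.0], [-0.0, 0.0, -1.0]]
ft_force: [-0.5, 0.5, -2.8]
grip_width: 0.0072
gripper_force: 49.0
```

```bash
python3 go.py 399.3 -268.8 150 -9.7
```

```text
pos [633.4  88.5 148. ] yaw -15.6 t 14.7 w 0.0072 F [-0.5  0.5 -2.8]
shift now [-129.3  407.1   -1.9] | shift after turn [-170.6  391.6   -1.9] | turn -5.9
```

apply_moves([
  [-14.4,45.2,0,0,0,0,0],
  [-14.4,45.2,0,0,0,0,0],
  [-14.4,45.2,0,0,0,0,0],
  [-14.4,45.2,0,0,0,0,0],
  [-14.4,45.2,0,0,0,0,0],
  [-14.4,45.2,0,0,0,0,0],
  [-14.4,45.2,0,0,0,0,0],
  [-14.4,45.2,0,0,0,0,0],
  [-14.1,45.2,0,0,0,0,0],
  [0,0,0,0,0,-5.9,0],
  [0,0,0,0,0,0,0],
  [0,0,0,0,0,0,0],
])

```text
time_s: 16.2
position: [0.3995, -0.2678, 0.1475]
tool_rot: [[0.985, -0.17, -0.001], [-0.17, -0.985, 0.001], [-0.001, -0.001, -1.0]]
ft_force: [-0.4, -0.1, -2.8]
grip_width: 0.0071
gripper_force: 49.4
```

```bash
python3 go.py 399.3 -268.8 25 -9.7
python3 - <<'E'
from h import *
s=telemetry.observe(); im=get_image("wrist"); save(im,"w6")
E
```

```text
pos [ 399.5 -267.8  147.5] yaw -9.8 t 16.2 w 0.0071 F [-0.4 -0.1 -2.8]
shift now [1.000e-01 1.200e+00 1.225e+02] | shift after turn [1.000e-01 1.200e+00 1.225e+02] | turn -0.1
```

View pics/w6.png

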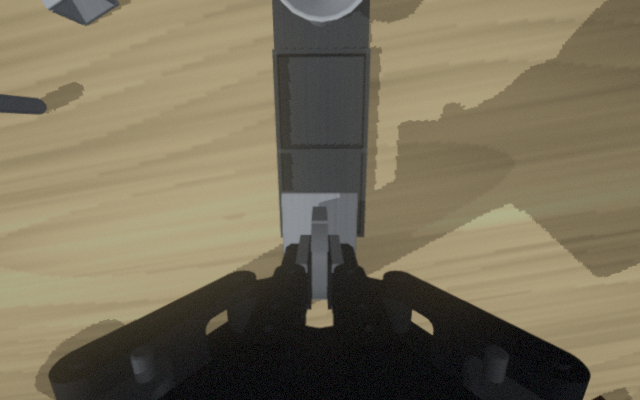

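The lug at (320,220) is aligned over the near compartment. Lowering it.

apply_moves([
  [0,1,50,0,0,0,0],
  [0,0,50,0,0,0,0],
  [0,0,17,0,0,0,0],
  [0,0,5,0,0,0,0],
  [0,0,0,0,0,0,0],
])

```text
time_s: 16.88
position: [0.3998, -0.2695, 0.0267]
tool_rot: [[0.986, -0.169, 0.0], [-0.169, -0.986, -0.0], [0.0, 0.0, -1.0]]
ft_force: [0.3, -0.1, -2.2]
grip_width: 0.0071
gripper_force: 49.4
```

apply_moves([
  [0,0,0,0,0,0,0.5],
  [0,0,0,0,0,0,0.5],
  [0,0,0,0,0,0,0.5],
  [0,0,-30,0,0,0,0.6],
  [0,0,-50,0,0,0,0.8],
  [0,0,-50,0,0,0,1],
  [0,0,0,0,0,0,1],
])

```text
time_s: 17.75
position: [0.4005, -0.2706, 0.1597]
tool_rot: [[0.986, -0.169, 0.005], [-0.169, -0.986, -0.006], [0.006, 0.005, -1.0]]
ft_force: [-1.9, 0.4, -1.3]
grip_width: 0.085
gripper_force: 0.0
```

```bash
python3 go.py 627.5 -88.3 135 16.5
```

```text
pos [ 400.5 -270.6  159.7] yaw -9.7 t 17.75 w 0.085 F [-1.9  0.4 -1.3]
shift now [ 192.8 -218.1   24.8] | shift after turn [ 269.3 -110.5   24.8] | turn -26.2
```

apply_moves([
  [32.1,-36.3,4,0,0,0,1],
  [32.1,-36.3,4,0,0,0,1],
  [32.1,-36.3,4,0,0,0,1],
  [32.1,-36.3,4,0,0,0,1],
  [32.1,-36.3,4,0,0,0,1],
  [32.1,-36.3,4,0,0,0,1],
  [0,0,0,0,0,-8.7,1],
  [0,0,0,0,0,-8.7,1],
  [0,0,0,0,0,-8.8,1],
  [0,0,0,0,0,0,1],
  [0,0,0,0,0,0,1],
])

```text
time_s: 19.12
position: [0.6259, -0.0873, 0.1317]
tool_rot: [[0.96, 0.281, -0.001], [0.281, -0.96, 0.0], [-0.001, -0.001, -1.0]]
ft_force: [-0.5, 0.2, -0.4]
grip_width: 0.0853
gripper_force: 0.0
```

```bash
python3 go.py 627.5 -88.3 15 16.5
python3 - <<'E'
from h import *
s=telemetry.observe(); im=get_image("wrist"); save(im,"w7")
P=cloud(im,s); Q=P[(P[...,2]>.034)&(P[...,2]<.05)]; Q=Q[np.hypot(Q[:,0]-.6275,Q[:,1]+.088)<.05]
print(len(Q),cv2.minAreaRect((Q[:,:2]*1000).astype(np.float32)), np.median(Q[:,2]))
im=get_image("top"); save(im,"top1");np.save("top1.npy",im,allow_pickle=True);P=cloud(im); Q=P[(P[...,2]>.03)&(P[...,2]<.06)]; Q=Q[np.hypot(Q[:,0]-.399,Q[:,1]+.269)<.04]
print("lug",len(Q),cv2.minAreaRect((Q[:,:2]*1000).astype(np.float32)), np.percentile(Q[:,2],[50,90]))
E
```

```text
pos [625.9 -87.3 131.7] yaw 16.3 t 19.125 w 0.0853 F [-0.5  0.2 -0.4]
shift now [  1.4   1.4 116.7] | shift after turn [  1.4   1.4 116.7] | turn -0.2
3017 ((627.5145874023438, -89.19356536865234), (59.55384826660156, 40.099205017089844), 16.2753849029541) 0.03936571212659215
lug 151 ((399.4582214355469, -269.47393798828125), (10.309427261352539, 44.2929801940918), 79.69416046142578) [0.04525441 0.05166513]
```

View pics/top1.png

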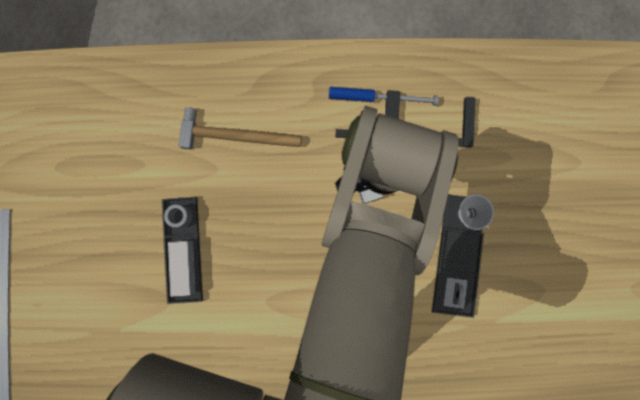

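The collar (177,216), long tube (180,268) and lug (456,292) are all in their compartments. Now gripping the short tube.

apply_moves([
  [1.5,1.7,50,0,0,0,1],
  [0,0,45,0,0,0,1],
  [0,0,20,0,0,0,1],
  [0,0,0,0,0,0,0],
  [0,0,0,0,0,0,0],
  [0,0,0,0,0,0,0],
  [0,0,0,0,0,0,0],
  [0,0,0,0,0,0,0],
])

```text
time_s: 20.23
position: [0.6288, -0.0888, 0.019]
tool_rot: [[0.959, 0.283, 0.003], [0.283, -0.959, -0.001], [0.002, 0.002, -1.0]]
ft_force: [-0.0, 0.5, 6.4]
grip_width: 0.0388
gripper_force: 52.8
```

apply_moves([
  [0,0,-20,0,0,0,0],
  [0,0,-50,0,0,0,0],
  [0,0,-60,0,0,0,0],
  [0,0,0,0,0,0,0],
])

```text
time_s: 20.72
position: [0.6299, -0.0891, 0.1528]
tool_rot: [[0.959, 0.284, 0.01], [0.284, -0.959, -0.003], [0.008, 0.006, -1.0]]
ft_force: [0.6, 0.2, -1.2]
grip_width: 0.0392
gripper_force: 52.1
```

```bash
python3 go.py 485 -283.6 150 -9.7
```

```text
pos [629.9 -89.1 152.8] yaw 16.5 t 20.725 w 0.0392 F [ 0.6  0.2 -1.2]
shift now [-194.1  145.4    2.1] | shift after turn [-110.1  216.1    2.1] | turn 26.2
```

apply_moves([
  [-38.8,29,0,0,0,0,0],
  [-38.8,29,0,0,0,0,0],
  [-38.8,29,0,0,0,0,0],
  [-38.8,29,0,0,0,0,0],
  [-38.8,29,0,0,0,0,0],
  [0,0,0,0,0,8.7,0],
  [0,0,0,0,0,8.7,0],
  [0,0,0,0,0,8.8,0],
  [0,0,0,0,0,0,0],
  [0,0,0,0,0,0,0],
])

```text
time_s: 21.98
position: [0.4829, -0.2824, 0.1469]
tool_rot: [[0.986, -0.166, -0.001], [-0.166, -0.986, 0.0], [-0.001, -0.0, -1.0]]
ft_force: [-1.0, -0.2, -0.6]
grip_width: 0.0387
gripper_force: 52.0
```

```bash
python3 go.py 485 -283.6 25 -9.7
```

```text
pos [ 482.9 -282.4  146.9] yaw -9.6 t 21.975 w 0.0387 F [-1.  -0.2 -0.6]
shift now [  2.3   0.9 121.9] | shift after turn [  2.3   0.8 121.9] | turn 0.1
```

apply_moves([
  [2,1,50,0,0,0,0],
  [0,0,48,0,0,0,0],
  [0,0,17,0,0,0,0],
  [0,0,6,0,0,0,0],
  [0,0,0,0,0,0,0],
])

```text
time_s: 22.6
position: [0.4851, -0.2841, 0.0266]
tool_rot: [[0.986, -0.168, 0.0], [-0.168, -0.986, -0.0], [0.0, 0.0, -1.0]]
ft_force: [-0.0, -0.2, -0.7]
grip_width: 0.039
gripper_force: 51.9
```

apply_moves([
  [0,0,0,0,0,0,0.7],
  [0,0,0,0,0,0,0.7],
  [0,0,0,0,0,0,0.7],
  [0,0,-30,0,0,0,0.7],
  [0,0,-50,0,0,0,0.7],
  [0,0,-50,0,0,0,0.7],
  [0,0,-10,0,0,0,0.7],
  [0,0,0,0,0,0,0.7],
])

```text
time_s: 23.6
position: [0.4849, -0.2839, 0.1664]
tool_rot: [[0.986, -0.169, 0.0], [-0.169, -0.986, -0.0], [0.001, 0.0, -1.0]]
ft_force: [-0.3, -0.1, 0.1]
grip_width: 0.0599
gripper_force: 0.0
```

```bash
python3 go.py 500 -6 160 -9.7
```

```text
pos [ 484.9 -283.9  166.4] yaw -9.7 t 23.6 w 0.0599 F [-0.3 -0.1  0.1]
shift now [ -32.  -276.5    6.3] | shift after turn [ -31.9 -276.5    6.3] | turn -0.0
```

Run:
```python
from h import *
s=telemetry.observe(); im=get_image("wrist"); save(im,"w8")
P=cloud(im,s); r=np.hypot(P[...,0]-.567,P[...,1]+.298)
Q=P[(P[...,2]>.0755)&(P[...,2]<.085)&(r<.05)]
print(len(Q),cv2.minEnclosingCircle((Q[:,:2]*1000).astype(np.float32)),Q.mean(0),np.median(Q[:,2]))
im=get_image("top");P=cloud(im);r=np.hypot(P[...,0]-.567,P[...,1]+.298)
Q=P[(P[...,2]>.07)&(P[...,2]<.085)&(r<.05)]
print(len(Q),cv2.minEnclosingCircle((Q[:,:2]*1000).astype(np.float32)))
```

```text
1772 ((566.3875122070312, -297.8145446777344), 35.56003189086914) [ 0.56810143 -0.29816145  0.07755275] 0.07764747832296802
451 ((566.9603881835938, -297.7903747558594), 36.25377655029297)
```

View pics/w8.png

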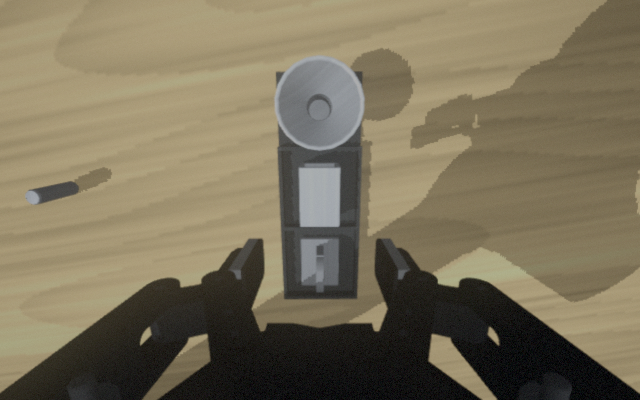

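apply_moves([
  [-5.4,-46,0,0,0,0,0.7],
  [-5.4,-46,0,0,0,0,0.7],
  [-5.4,-46,0,0,0,0,0.7],
  [-5.4,-46,0,0,0,0,0.7],
  [-5.4,-46,0,0,0,0,0.7],
  [-5.4,-46,0,0,0,0,0.7],
  [0,0,0,0,0,0,0.7],
  [0,0,0,0,0,0,0.7],
])

```text
time_s: 24.7
position: [0.4993, -0.0067, 0.1654]
tool_rot: [[0.986, -0.169, -0.002], [-0.169, -0.986, 0.0], [-0.002, 0.0, -1.0]]
ft_force: [-0.6, -0.8, 0.5]
grip_width: 0.0597
gripper_force: 0.0
```

```bash
python3 - <<'E'
from h import *
s=telemetry.observe(); im=get_image("wrist"); save(im,"w9")
P=cloud(im,s); r=np.hypot(P[...,0]-.534,P[...,1]+.006)
Q=P[(P[...,2]>.046)&(P[...,2]<.055)&(r<.02)]
print(len(Q),cv2.minEnclosingCircle((Q[:,:2]*1000).astype(np.float32)),Q.mean(0))
E
python3 go.py 534 -6 100 -9.7
```

```text
217 ((533.0608520507812, -7.018455982208252), 7.830162525177002) [ 0.53325536 -0.00707052  0.04915553]
pos [499.5  -7.2 165.6] yaw -9.8 t 24.75 w 0.0599 F [ 0.7 -0.3  0.5]
shift now [33.9 -7.  65.6] | shift after turn [33.9 -7.  65.6] | turn -0.1
```

The short tube (320,196) and lug (320,263) sit in their compartments. The funnel at (320,103) has its centre near (566.6,-297.8), and the pin is at about (533.2,-7).

```bash
python3 go.py 533.4 -6.8 22 -9.7
```

```text
pos [499.5  -7.2 165.6] yaw -9.8 t 24.75 w 0.0599 F [ 0.7 -0.3  0.5]
shift now [ 33.6  -6.1 143.6] | shift after turn [ 33.6  -6.1 143.6] | turn -0.1
```

apply_moves([
  [33,-6,30,0,0,0,0.7],
  [0,0,40,0,0,0,0.7],
  [0,0,45,0,0,0,0.7],
  [0,0,27,0,0,0,0.7],
  [0,0,0,0,0,0,0.7],
  [0,0,0,0,0,0,0],
  [0,0,0,0,0,0,0],
  [0,0,0,0,0,0,0],
  [0,0,0,0,0,0,0],
  [0,0,0,0,0,0,0],
  [0,0,0,0,0,0,0],
])

```text
time_s: 26.12
position: [0.5338, -0.0063, 0.0255]
tool_rot: [[0.986, -0.169, 0.002], [-0.169, -0.986, -0.001], [0.002, 0.0, -1.0]]
ft_force: [-1.0, -1.3, 6.1]
grip_width: 0.014
gripper_force: 48.8
```

apply_moves([
  [0,0,-20,0,0,0,0],
  [0,0,-50,0,0,0,0],
  [0,0,-60,0,0,0,0],
  [0,0,-30,0,0,0,0],
  [0,0,0,0,0,0,0],
  [0,0,0,0,0,0,0],
])

```text
time_s: 26.88
position: [0.5325, -0.0059, 0.1832]
tool_rot: [[0.986, -0.169, -0.002], [-0.169, -0.986, 0.0], [-0.002, -0.0, -1.0]]
ft_force: [-0.3, -0.2, -0.7]
grip_width: 0.0144
gripper_force: 48.9
```

```bash
python3 go.py 566.6 -297.8 170 -9.7
python3 - <<'E'
from h import *
im=get_image("wrist"); f=im["frame"][180:380,220:420]; cv2.imwrite("pics/w10.png",cv2.resize(f,None,fx=2.5,fy=2.5)[...,::-1])
E
```

```text
pos [532.5  -5.9 183.2] yaw -9.7 t 26.875 w 0.0144 F [-0.3 -0.2 -0.7]
shift now [ 83.  281.9  13. ] | shift after turn [ 82.8 281.9  13. ] | turn -0.0
```

View pics/w10.png

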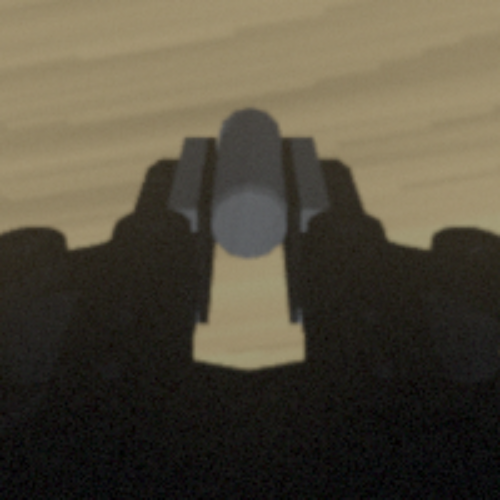

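The pin (250,210) is held upright between the pads. Moving it over the funnel.

apply_moves([
  [13.8,47,0,0,0,0,0],
  [13.8,47,0,0,0,0,0],
  [13.8,47,0,0,0,0,0],
  [13.8,47,0,0,0,0,0],
  [13.8,47,0,0,0,0,0],
  [13.8,47,0,0,0,0,0],
  [0,0,20,0,0,0,0],
  [0,0,0,0,0,0,0],
  [0,0,0,0,0,0,0],
])

```text
time_s: 28.05
position: [0.5672, -0.2975, 0.1643]
tool_rot: [[0.986, -0.168, -0.0], [-0.168, -0.986, 0.0], [-0.001, -0.0, -1.0]]
ft_force: [0.6, 0.7, -0.6]
grip_width: 0.0142
gripper_force: 49.0
```

```bash
python3 go.py 566.7 -297.8 80 -9.7
```

```text
pos [ 567.2 -297.5  164.3] yaw -9.7 t 28.05 w 0.0142 F [ 0.6  0.7 -0.6]
shift now [-0.4  0.4 84.3] | shift after turn [-0.4  0.4 84.3] | turn 0.0
```

apply_moves([
  [0,0,40,0,0,0,0],
  [0,0,30,0,0,0,0],
  [0,0,12,0,0,0,0],
  [0,0,0,0,0,0,0],
  [0,0,0,0,0,0,0],
])

```text
time_s: 28.68
position: [0.5678, -0.2983, 0.0839]
tool_rot: [[0.986, -0.169, 0.002], [-0.169, -0.986, -0.002], [0.002, 0.001, -1.0]]
ft_force: [0.1, -0.3, -0.3]
grip_width: 0.0141
gripper_force: 49.0
```

apply_moves([
  [0,0,0,0,0,0,0.3],
  [0,0,0,0,0,0,0.3],
  [0,0,0,0,0,0,0.3],
  [0,0,0,0,0,0,0.3],
  [0,0,-40,0,0,0,0.3],
  [0,0,-50,0,0,0,0.3],
  [-50,0,-20,0,0,0,0.7],
  [-50,0,0,0,0,0,0.7],
  [-50,0,0,0,0,0,0.7],
  [0,0,0,0,0,0,0.7],
  [0,0,0,0,0,0,0.7],
])

```text
time_s: 30.05
position: [0.4197, -0.2731, 0.1927]
tool_rot: [[0.986, -0.169, 0.001], [-0.169, -0.986, -0.001], [0.001, 0.001, -1.0]]
ft_force: [-0.3, 0.2, -0.0]
grip_width: 0.0597
gripper_force: 0.0
```

Run:
```python
from h import *
s=telemetry.observe(); print(s["position"],s["time_s"]); im=get_image("wrist"); save(im,"w11")
P=cloud(im,s); r=np.hypot(P[...,0]-.5667,P[...,1]+.2978); Q=P[r<.006]; print("pin top z",len(Q),np.round(np.median(Q,0),4))
im=get_image("top"); P=cloud(im); r=np.hypot(P[...,0]-.5667,P[...,1]+.2978); Q=P[r<.007]; print("top",len(Q),np.round(np.median(Q,0),4))
```

```text
[ 0.41973071 -0.27310215  0.19271792] 30.05
pin top z 171 [ 0.5665 -0.2975  0.0581]
top 60 [ 0.5664 -0.2954  0.0575]
```

View pics/w11.png

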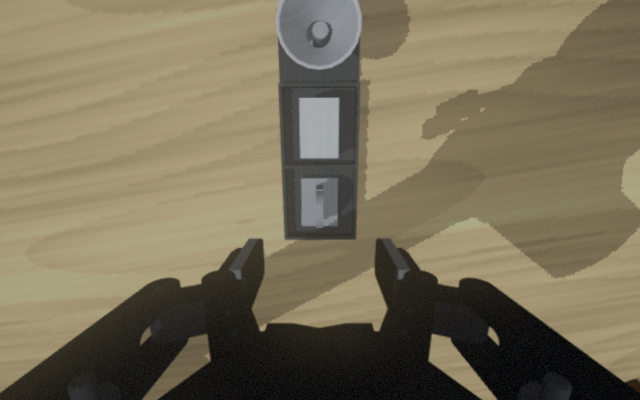

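The pin is home at (320,30): its top is at 58 mm, and 59 mm is expected. Next, a final check of the strip tray parts.

Run:
```python
from h import *
P=cloud(get_image("top"))
def loc(p,c,y):
    d=np.array(p)-c;a=np.radians(y);return np.round([d[0]*np.cos(a)+d[1]*np.sin(a),-d[0]*np.sin(a)+d[1]*np.cos(a)],1)
for n,c,rad,t,y in(("collar",(.5734,.3107),.04,(504,307.3),3.2),("long",(.466,.304),.07,(504,307.3),3.2),("short",(.485,-.284),.045,(478.2,-282.3),-9.7),("lug",(.399,-.269),.04,(478.2,-282.3),-9.7)):
    Q=P[(P[...,2]>.034)&(P[...,2]<.056)&(np.hypot(P[...,0]-c[0],P[...,1]-c[1])<rad)]
    r=cv2.minAreaRect((Q[:,:2]*1000).astype(np.float32)); print(n,len(Q),loc(r[0],t,y),np.round(r[1],1),round(float(np.median(Q[:,2]))*1000,1))
```

```text
collar 294 [70.4 -1.1] [47.1 48. ] 44.4
long 1138 [-38.6  -1.8] [109.7  42.3] 45.0
short 597 [ 6.1 -0.5] [42.7 58.5] 43.9
lug 136 [-79.6  -1. ] [ 9.9 44.5] 46.7
```

```bash
python3 -c "
from rig import env
print(env.close_job())"
```

```text
the job is handed in; nothing more can be done
None
```

Both weld kits are made up and the job was handed in at about 30 s of the 122 s allowed. My last camera check put both tubes, the collar and the lug within about 2 mm of their compartment centres and the pin fully home in its tube; no verdict came back.

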